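# Stand the washed chopping board up in the dish rack to dry

## Task

The washed chopping board was left lying flat on the dish rack, where it will not dry. Tip it up so that it stands on a long edge down in the rack's groove and leans back against the backrest, within the width of the rack. The rack is loose: it must stay where it stands, and the dishes around it must not be disturbed.

Things in the scene. Friction and masses are not known exactly. Their poses are not given: they have to be found in the camera images.
- rack: loose 2.4 kg dish rack, steel wire over a grey drip tray. Origin: centre of its underside on the worktop; x points to the backrest, y along its width, z up. Tray x -100 to +140, y -165 to +165, 16 mm high. Deck: 7 wires along x, 50 mm apart (y -150 to +150), tops 55 mm above the worktop, from the rack's front to the groove.
- deck_front (a point): middle of the deck's front cross wire, rack frame x -96, z +55 mm (deck height), axes as the rack's; the worktop before it is clear
- groove (a point): centre of the groove floor, rack frame x +88, z +35 mm, axes as the rack's. The deck wires dip here into a groove across the full width: 20 mm deep, 20 mm clear at the floor and 30 mm at the mouth (rack x 73 to 103).
- backrest_top (a point): middle of the backrest's top edge, rack frame x +131, z +175 mm. Behind the groove the wires rise as a backrest leaning back 13 degrees, from x +103 at deck height to here.
- board: loose plain wooden chopping board, about 0.5 kg, 190 (x) x 230 (y) x 16 mm (z). Origin: centre of its underside as it first lies: flat on the deck, long edges about parallel to the groove, far edge 50 to 80 mm short of the backrest, near long edge overhanging the rack's front by 45 to 70 mm, 55 mm free below. Hand slot 75 x 22 mm through it at y +89.
- board_mid (a point): middle of the board (half its width, length and thickness), axes as the board's
- mug_1: yellow mug, 78 mm across, 102 high, bystander; origin at the centre of its underside
- bowl_bird: small white bowl, 128 mm across, 64 high, bystander; origin at the centre of its underside
- bowl_cream: cream bowl, 180 mm across, 82 high, bystander; origin at the centre of its underside
- spoon_1: steel spoon, 165 mm long, lying on the worktop, bystander; origin at its middle, underside
- bowl_yellow: small bowl with a brown rim, 120 mm across, 56 high, bystander behind the rack; origin at the centre of its underside

How it is judged (in metres and radians):
At the end, for the whole second after the job is handed in: Board at rest on a long edge in the groove, leaning back: its middle 110-138 mm above the rack's underside, 90-135 mm behind and within 45 mm along the rack's centre, parallel to the groove within 7 deg, within 26 deg of upright; rack level (x of board_mid in the frame of rack between 0.09 and 0.135 m and z of board_mid in the frame of rack between 0.11 and 0.138 m and y of board_mid in the frame of rack between -0.045 and 0.045 m and angle between the y axis of board and the y axis of rack, either way round below 0.12 rad and angle between board's own z axis and vertical between 1.12 and 2.02 rad and angle between rack's own z axis and vertical below 0.05 rad and linear speed of board below 0.02 m/s); the robot touches nothing.
It fails at once if the rack is shoved more than 15 mm (distance of rack from where it was at the start of the episode above 0.015 m).
It fails at once if a dish or the spoon is moved more than 30 mm (distance of any of mug_1, bowl_bird, bowl_cream, spoon_1, bowl_yellow from where it was at the start of the episode above 0.03 m).
It also fails if it takes over 45 s, if anything falls off the work surface, if the arm or the gripper's body presses on something with over 40 N, if the wrist force passes 120 N, or if a joint passes its speed limit or range.

## Robot

A 7-joint arm with a two-finger parallel gripper is mounted at the origin on a cart in front of the work surface, level with it; the furniture and walls round the work are solid. World frame = base frame: x ahead of the robot, y to its left, z up, the work surface at z = 0. Lengths are in mm, angles in rad, forces in N, time in s.
With the tool pointing down it reaches from about 400 to 875 mm from the base axis. Payload 4.4 kg.
Tool frame: the origin (TCP) lies between the finger pads; the fingertips stand 11 mm ahead of it and the grasp point (between the pads) lies 8 mm behind it; y points along the fingers, x is the direction in which the jaws open and shut, and the axes are right-handed (so a half turn about y gives the same grasp; the last joint's range is limited). The gripper opens to 85 mm and grips with 20 to 120 N. Pads are 22 mm wide; open, the fingers measure 114 mm over their backs; the gripper's body (76 mm by 85 mm) begins 54 mm behind the grasp point. The pads swing forward as they close: fully open they stand 13 mm farther back than shut.
Start: joints at [-1.201, 0.628, 0.038, 1.517, -0.027, 0.996, -0.02], TCP at [274.368, 589.271, 242.313] pointing down, gripper open.
Joint ranges: [-3.06, 3.06], [-0.37, 2.12], [-1.25, 1.32], [0.18, 2.47], [-1.1, 4.24], [0.23, 1.98], [-2.94, 2.94]. Speed limits (rad/s): [2.57, 2.57, 3.14, 3.14, 3.14, 3.14, 3.14].

## Interface

Orientations are given as [roll, pitch, yaw] about the fixed x, y, z axes, in that order (R = Rz(yaw) Ry(pitch) Rx(roll)).
In Python, from cell import * gives the robot as it stands.
- The arm moves only by the shell command python3 -m jog 'ROWS'. ROWS is JSON, a list of rows, each an object of numbers: "x", "y", "z": the shift along the tool's x, y, z in mm; "ax", "ay", "az": the turn, a rotation vector about the tool's x, y, z in rad; "grip": the finger opening in mm, from 0 to 85.4. In form: [{"x": .., "y": .., "z": .., "ax": .., "ay": .., "az": .., "grip": ..}, ...]. A call has 1 to 5 rows; each row is the pose to reach, as a shift and turn from the pose commanded when the call began, along the tool's axes at that moment; what a row does not reach only later rows make up. A row lasts 1/10 s, in which the tool goes at most 50 mm and 8.59 degrees, less where a joint would pass 70% of its speed; a pose out of reach is approached as far as the arm can. A call with a gripper value outside its range is refused whole. The fingers move at their own pace and stop on an object; the grip force is fixed at half the most. Time passes only in rows, so rows that repeat a pose let the fingers close. It gives the time, the measured TCP pose, the force and the opening at its end, in the units of the state.
- read_state(): the state, without advancing time (a new reading comes with each control period).
- get_image(name): name is "side" or "top"; returns a dict with "color" (400x640x3 uint8, red, green, blue), "vfov" (degrees; the focal length in pixels is half the picture's height over the tangent of half this angle, whatever the lens; pixels are square), "cx", "cy" (the principal point, pixels), "camera_from_world" (4x4, takes a point from world to camera coordinates). Camera axes: x right, y down, z forward; pixel columns grow to the right and rows downward; lengths in mm; the calibration is good to about 2 mm. A picture is of the moment at which its call begins. There is no depth.
- finish_job(): hands the job in, once; it reports no verdict.
The state is a dict: "clock": time; "qpos": joint angles; "qd": joint speeds; "tau": joint torques, N m; "eef_pos": TCP position; "tool_rot": TCP orientation; "force": force on the tool from outside, world axes, zero at the start; "torque": the same for the moment, N m; "width": finger opening in mm.
Only numpy, scipy, OpenCV 4.12 (cv2) and the standard library are available. Lean on these libraries where they do the work, as an engineer would, in place of code of your own. Each camera call takes 0.05 s, during which the arm holds its last target.

## Working session

There is one attempt and no reset: what is moved stays moved. The work goes in short steps, Python scripts to look and compute and a shell command to move; the robot and the scene stay as the last step left them, time stands still between calls to the robot, and variables do not carry over. Pictures are saved under pics/ and viewed, and the job is handed in when it is done.

```bash
mkdir -p pics; ls; python3 - <<'E'
from cell import *
import cv2,numpy as np
s=read_state();print(s)
for n in("side","top"):
    g=get_image(n);cv2.imwrite(f"pics/{n}0.png",g["color"][:,:,::-1]);print(n,g["vfov"],g["cx"],g["cy"],np.round(g["camera_from_world"],4).tolist())
E
```

```text
pics
{'clock': 0.0, 'qpos': array([-1.20078163,  0.6293164 ,  0.0384211 ,  1.5183282 , -0.02695805,
        0.9962978 , -0.02003368]), 'qd': array([ 0.00200451,  0.00040574,  0.00221526, -0.00048163,  0.00100469,
       -0.00014985, -0.00020981]), 'tau': array([-9.99206786e-04, -5.63391244e+01,  1.22603405e+00, -1.93443096e+01,
        1.10029976e-02,  1.04491721e-02, -6.17382028e-06]), 'eef_pos': array([274.12443749, 588.72953665, 241.42068532]), 'tool_rot': array([-1.57084111,  0.00183178,  1.13498852]), 'force': array([-0.14677127, -0.06746813,  0.2649811 ]), 'torque': array([-0.01692685,  0.00676822,  0.01405349]), 'width': 85.25071997851133}
side 44.40545894674658 318.4447290970185 203.79833901268387 [[0.9431, -0.3321, 0.0191, -450.3912], [-0.2102, -0.6395, -0.7395, 197.9675], [0.2578, 0.6934, -0.6729, 1561.3715], [0.0, 0.0, 0.0, 1.0]]
top 51.32821961869395 330.01704264505275 198.6666675393624 [[-0.0085, -0.9998, 0.0191, -9.0645], [-0.9888, 0.0055, -0.1491, 475.6205], [0.149, -0.0201, -0.9886, 1277.6571], [0.0, 0.0, 0.0, 1.0]]
```

View pics/side0.png

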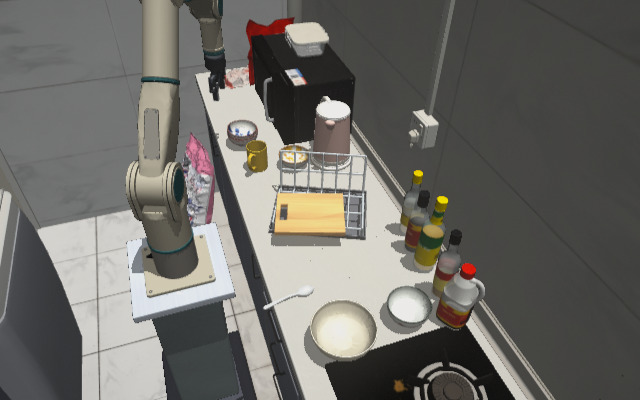

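View pics/top0.png

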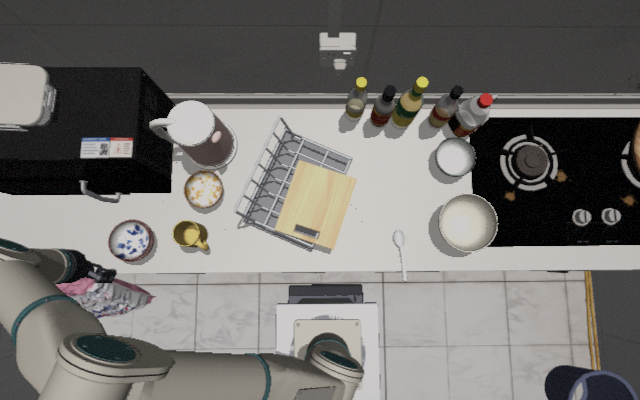

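```bash
cat > h.py <<'E'
from cell import *
import cv2,numpy as np
from scipy.spatial.transform import Rotation as R
def cam(g):
    f=200/np.tan(np.radians(g["vfov"]/2));K=np.array([[f,0,g["cx"]],[0,f,g["cy"]],[0,0,1]]);return K,np.array(g["camera_from_world"])
def ray(g,uv,z):
    K,T=cam(g);d=T[:3,:3].T@np.linalg.solve(K,[uv[0],uv[1],1]);o=-T[:3,:3].T@T[:3,3];return o+d*(z-o[2])/d[2]
def proj(g,p):
    K,T=cam(g);q=K@(T[:3,:3]@np.array(p,float)+T[:3,3]);return q[:2]/q[2]
E
python3 - <<'E'
from h import *
for n,box in(("top",(230,110,370,255)),("side",(260,140,380,250))):
    g=get_image(n);c=g["color"];x0,y0,x1,y1=box
    hsv=cv2.cvtColor(c,cv2.COLOR_RGB2HSV);m=cv2.inRange(hsv,(10,70,120),(28,255,255))
    mm=np.zeros_like(m);mm[y0:y1,x0:x1]=m[y0:y1,x0:x1]
    mm=cv2.morphologyEx(mm,cv2.MORPH_CLOSE,np.ones((3,3)))
    cs,_=cv2.findContours(mm,cv2.RETR_EXTERNAL,cv2.CHAIN_APPROX_NONE);k=max(cs,key=cv2.contourArea)
    b=cv2.boxPoints(cv2.minAreaRect(k)); ap=cv2.approxPolyDP(k,6,True)[:,0]
    print(n,cv2.contourArea(k),b.round(1).tolist(),ap.tolist())
    for q in (b if n=="top" else ap):
        print(q,ray(g,q,71).round(1))
    z=cv2.resize(c[y0:y1,x0:x1],None,fx=4.5,fy=4.0 if 0 else 4.5,interpolation=cv2.INTER_CUBIC)[:600,:800];cv2.imwrite(f"pics/{n}zoom.png",z[:,:,::-1])
E
```

```text
top 180.5 [[306.0, 227.10000610351562], [330.20001220703125, 171.1999969482422], [342.6000061035156, 176.60000610351562], [318.3999938964844, 232.5]] [[332, 172], [326, 206], [308, 228], [319, 231]]
[305.95178 227.11116] [383.3  62.1  71. ]
[330.2058  171.22139] [556.3 -13.   71. ]
[342.60632 176.60277] [539.1 -51.3  71. ]
[318.3523  232.49254] [366.7  24.5  71. ]
side 2757.0 [[274.0, 193.0], [345.0, 193.0], [345.0, 235.0], [274.0, 235.0]] [[277, 194], [275, 234], [344, 233], [342, 193]]
[277 194] [377.3 157.2  71. ]
[275 234] [317.9 -28.9  71. ]
[344 233] [530.5 -94.6  71. ]
[342 193] [596.4  91.   71. ]
```

```bash
python3 - <<'E'
import cv2
for n in("top","side"):
    i=cv2.imread(f"pics/{n}zoom.png");print(i.shape)
E
```

```text
(600, 630, 3)
(495, 540, 3)
```

View pics/topzoom.png

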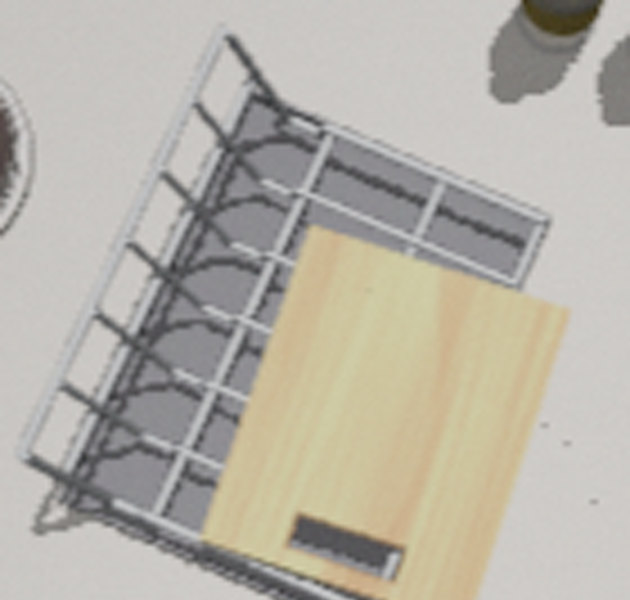

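View pics/sidezoom.png

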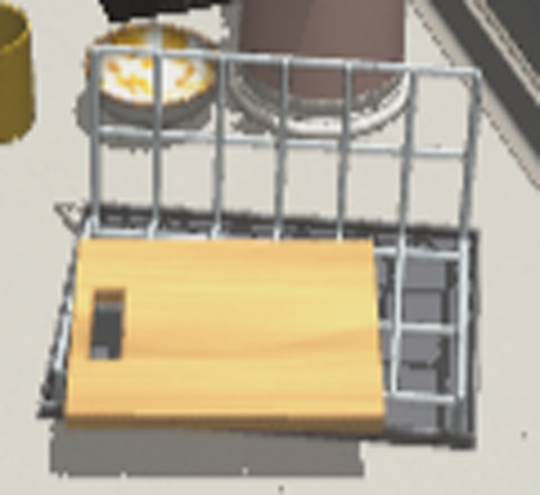

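```bash
python3 - <<'E'
from h import *
g=get_image("top");c=g["color"];hsv=cv2.cvtColor(c,cv2.COLOR_RGB2HSV)
m=cv2.inRange(hsv,(8,45,120),(32,255,255));mm=np.zeros_like(m);mm[140:262,262:370]=m[140:262,262:370]
mm=cv2.morphologyEx(mm,cv2.MORPH_CLOSE,np.ones((9,9)));mm=cv2.morphologyEx(mm,cv2.MORPH_OPEN,np.ones((7,7)))
cs,_=cv2.findContours(mm,cv2.RETR_EXTERNAL,cv2.CHAIN_APPROX_NONE);k=max(cs,key=cv2.contourArea)
ap=cv2.approxPolyDP(k,8,True)[:,0];print(cv2.contourArea(k),ap.tolist())
P=np.array([ray(g,q,71) for q in k[:,0]])[:,:2].astype(np.float32)
r=cv2.minAreaRect(P);print("board",r);print(cv2.boxPoints(r).round(1).tolist())
bl=np.array(r[0])
z=lambda u,v:(230+(u+.5)/4.5-.5,110+(v+.5)/4.5-.5)
a=ray(g,z(225,30),175);b=ray(g,z(24,458),175);print("back top",a,b,np.linalg.norm(a-b),np.degrees(np.arctan2(*(b-a)[1::-1])))
print("front corner",ray(g,z(548,218),55))
s=get_image("side");zs=lambda u,v:(260+u/4.5-.4,140+v/4.5-.4)
a=ray(s,zs(477,70),175);b=ray(s,zs(95,48),175);print("side back top",a,b,np.linalg.norm(a-b))
for nm,u,v in(("spoon tip",398,232),("spoon end",404,280)):print(nm,ray(g,(u,v),5))
E
```

```text
4449.0 [[298, 162], [276, 230], [333, 247], [354, 178]]
board ((454.83111572265625, 33.75318145751953), (189.89263916015625, 231.1415252685547), 71.21778869628906)
[[314.79998779296875, -18.899999618530273], [533.7000122070312, -93.30000305175781], [594.7999877929688, 86.4000015258789], [376.0, 160.89999389648438]]
back top [696.73351921 134.41009726 175.        ] [420.12707316 256.19905459 175.        ] 302.23116339395835 156.23625571217022
front corner [601.97458946 -80.63579767  55.        ]
side back top [700.89339682 144.49613914 175.        ] [425.23938996 264.03448676 175.        ] 300.4572316466146
spoon tip [ 371.03669417 -229.81893044    5.        ]
spoon end [ 219.93473635 -243.79875448    5.        ]
```

```bash
python3 - <<'E'
from h import *
g=get_image("top");s=get_image("side")
t=cv2.resize(g["color"][110:240,225:360],None,fx=4,fy=4,interpolation=cv2.INTER_CUBIC)
O=np.array([506.,76]);yaw=np.radians(66.3);c,sn=np.cos(yaw),np.sin(yaw)
def W(x,y,z):return [O[0]+c*x-sn*y,O[1]+sn*x+c*y,z]
def draw(im,g,x0,y0,k):
    im=im.copy()
    for x,y,z in[(131,-150,175),(131,150,175),(131,0,175),(-96,-150,55),(103,-150,55),(103,150,55),(73,-150,55),(-96,150,55),(140,165,16),(-100,-165,16),(140,-165,16),(-100,165,16)]:
        u,v=proj(g,W(x,y,z));cv2.drawMarker(im,(int((u-x0+.5)*k),int((v-y0+.5)*k)),(255,0,0),cv2.MARKER_CROSS,9,1)
    return im
cv2.imwrite("pics/ov_t.png",draw(t,g,225,110,4)[:,:,::-1])
t=cv2.resize(s["color"][145:245,262:375],None,fx=5,fy=5,interpolation=cv2.INTER_CUBIC)
cv2.imwrite("pics/ov_s.png",draw(t,s,262,145,5)[:,:,::-1])
E
```

```text
(no output)
```

View pics/ov_t.png

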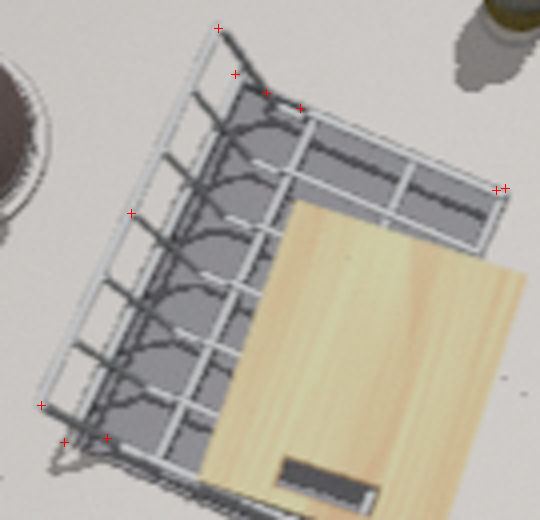

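View pics/ov_s.png

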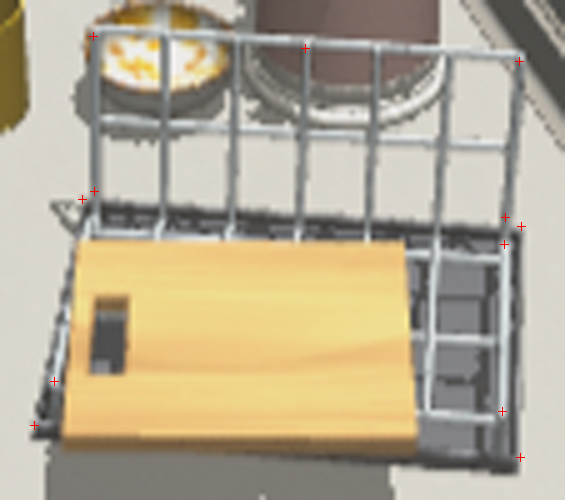

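```bash
cat >> h.py <<'E'
def RT(yaw_deg,theta_deg):
    y,t=np.radians(yaw_deg),np.radians(theta_deg);d=np.array([np.cos(y),np.sin(y),0]);u=np.array([0,0,1.])
    Y=d*np.cos(t)-u*np.sin(t);X=d*np.sin(t)+u*np.cos(t);return np.stack([X,Y,np.cross(X,Y)],1)
def cur(s=None):
    s=s or read_state();return np.array(s["eef_pos"]),R.from_euler('xyz',s["tool_rot"]).as_matrix()
def delta(p0,R0,p1,R1):
    return np.r_[R0.T@(np.array(p1)-p0),R.from_matrix(R0.T@R1).as_rotvec()].round(3)
def plan(wps):
    p,r=cur()
    for w,yw,th in wps:
        r1=RT(yw,th);print(w,delta(p,r,w,r1).tolist());p,r=np.array(w,float),r1
E
python3 - <<'E'
from h import *
p,r=cur();print(r.round(3),RT(65,90).round(3))
plan([((450,300,380),65,90),((480,20,380),65,90),((400,-150,260),71.2,60),((392,-151,200),71.2,15)])
E
```

```text
[[ 0.422 -0.    -0.907]
 [ 0.907 -0.     0.422]
 [-0.    -1.     0.   ]] [[ 0.423  0.    -0.906]
 [ 0.906  0.     0.423]
 [ 0.    -1.     0.   ]]
(450, 300, 380) [-188.052, -137.771, -281.349, -0.0, 0.001, -0.0]
(480, 20, 380) [-241.088, -0.0, -145.522, 0.0, 0.0, 0.0]
(400, -150, 260) [-187.882, 120.0, 0.66, 0.028, -0.106, -0.523]
(392, -151, 200) [-33.053, 50.199, 7.251, -0.0, 0.0, -0.785]
```

```bash
python3 -m jog '[{"x":-188,"y":-138,"z":-281},{"x":-188,"y":-138,"z":-281},{"x":-188,"y":-138,"z":-281},{"x":-188,"y":-138,"z":-281},{"x":-188,"y":-138,"z":-281}]'; python3 -c "
from h import *
plan([((450,300,380),65,90)]);print(read_state()['qpos'])"
```

```text
(450, 300, 380) [-188.052, -137.771, -281.349, -0.0, 0.001, -0.0]
[-1.20083508  0.62853277  0.03848667  1.51750836 -0.02699324  0.99630428
 -0.02002595]$[0]: bad value
```

```bash
python3 -m jog '[{"x":-188,"y":-138,"z":-281,"ax":0,"ay":0,"az":0,"grip":60},{"x":-188,"y":-138,"z":-281,"ax":0,"ay":0,"az":0,"grip":60},{"x":-188,"y":-138,"z":-281,"ax":0,"ay":0,"az":0,"grip":60},{"x":-188,"y":-138,"z":-281,"ax":0,"ay":0,"az":0,"grip":60},{"x":-188,"y":-138,"z":-281,"ax":0,"ay":0,"az":0,"grip":60}]'; python3 -c "
from h import *
plan([((450,300,380),65,90)]);print(read_state()['qpos'])"
```

```text
clock: 0.9
eef_pos: [395.2, 389.6, 337.7]
tool_rot: [-1.571, -0.0, 1.135]
force: [0.8, 0.5, -0.5]
width: 60.0
(450, 300, 380) [-58.099, -42.315, -87.527, 0.0, 0.001, 0.0]
[-0.87103467  0.3947739   0.0613784   1.6557295  -0.02658633  1.09145457
  0.33287772]
```

```bash
python3 -m jog '[{"x":-58,"y":-42,"z":-87,"ax":0,"ay":0,"az":0,"grip":60},{"x":-58,"y":-42,"z":-87,"ax":0,"ay":0,"az":0,"grip":60},{"x":-299,"y":-42,"z":-232,"ax":0,"ay":0,"az":0,"grip":60},{"x":-299,"y":-42,"z":-232,"ax":0,"ay":0,"az":0,"grip":60},{"x":-299,"y":-42,"z":-232,"ax":0,"ay":0,"az":0,"grip":60}]'; python3 -c "
from h import *
plan([((480,20,380),65,90)]);print(read_state()['qpos'])"
```

```text
clock: 1.4
eef_pos: [461.2, 161.2, 376.8]
tool_rot: [-1.571, -0.001, 1.135]
force: [1.9, 0.7, -0.0]
width: 59.8
(480, 20, 380) [-120.067, -3.214, -76.699, 0.001, 0.001, 0.001]
[-0.50526266  0.25632396  0.14489592  1.75488345 -0.04050561  1.13244362
  0.78710602]
```

```bash
python3 -m jog '[{"x":-120,"y":-3,"z":-77,"ax":0,"ay":0,"az":0,"grip":60},{"x":-120,"y":-3,"z":-77,"ax":0,"ay":0,"az":0,"grip":60},{"x":-120,"y":-3,"z":-77,"ax":0,"ay":0,"az":0,"grip":60},{"x":-308,"y":60,"z":-76,"ax":0.028,"ay":-0.106,"az":-0.52,"grip":60},{"x":-308,"y":60,"z":-76,"ax":0.028,"ay":-0.106,"az":-0.52,"grip":60}]'; python3 -c "
from h import *
plan([((400,-150,280),71.2,60)]);print(read_state()['qpos'])"
```

```text
clock: 1.9
eef_pos: [451.7, -38.6, 356.5]
tool_rot: [-1.552, -0.205, 1.179]
force: [0.7, -0.7, 1.1]
width: 59.7
(400, -150, 280) [-135.686, 50.004, 4.331, 0.004, -0.063, -0.318]
[-0.01338248  0.20894079  0.2322736   1.905336   -0.2956256   1.03438707
  1.54671328]
```

```bash
python3 -m jog '[{"x":-136,"y":50,"z":4,"ax":0.004,"ay":-0.063,"az":-0.32,"grip":60},{"x":-136,"y":50,"z":4,"ax":0.004,"ay":-0.063,"az":-0.32,"grip":60},{"x":-136,"y":50,"z":4,"ax":0.004,"ay":-0.063,"az":-0.32,"grip":60},{"x":-136,"y":50,"z":4,"ax":0.004,"ay":-0.063,"az":-0.32,"grip":60}]'; python3 -c "
from h import *
plan([((400,-150,280),71.2,60),((392,-151,220),71.2,15)]);print(read_state()['qpos'])"
```

```text
clock: 2.3
eef_pos: [400.3, -149.8, 280.3]
tool_rot: [-1.573, -0.526, 1.245]
force: [0.2, -0.3, 0.4]
width: 59.9
(400, -150, 280) [-0.376, 0.12, 0.224, 0.001, 0.002, 0.002]
(392, -151, 220) [-33.053, 50.199, 7.251, -0.0, 0.0, -0.785]
[ 0.49476798  0.38639399  0.24186623  2.02915259 -0.66336257  1.07098533
  2.3986192 ]
```

```bash
python3 -m jog '[{"x":-33,"y":50,"z":7,"ax":0,"ay":0,"az":-0.4,"grip":60},{"x":-33,"y":50,"z":7,"ax":0,"ay":0,"az":-0.4,"grip":60},{"x":-33,"y":50,"z":7,"ax":0,"ay":0,"az":-0.4,"grip":60}]'; python3 -c "
from h import *
plan([((392,-151,220),71.2,15)]);print(read_state()['qpos'])"
```

```text
clock: 2.6
eef_pos: [390.8, -151.3, 218.4]
tool_rot: [-1.561, -0.928, 1.231]
force: [0.4, 0.3, -0.0]
width: 60.1
(392, -151, 220) [1.662, -0.45, -0.998, 0.001, -0.007, -0.381]
[ 0.79108735  0.68658492  0.12786091  2.04273455 -0.87076374  1.24120994
  2.80866409]
```

```bash
python3 -m jog '[{"x":20,"y":-30,"z":0,"ax":0,"ay":0.7,"az":0,"grip":60},{"x":20,"y":-30,"z":0,"ax":0,"ay":0.7,"az":0,"grip":60},{"x":20,"y":-30,"z":0,"ax":0,"ay":0.7,"az":0,"grip":60},{"x":20,"y":-30,"z":0,"ax":0,"ay":0.7,"az":0,"grip":60},{"x":20,"y":-30,"z":0,"ax":0,"ay":0.7,"az":0,"grip":60}]'; python3 -c "
from h import *
print(read_state()['qpos'])"
```

```text
clock: 3.1
eef_pos: [388.3, -161.6, 254.3]
tool_rot: [-0.862, -0.65, 0.288]
force: [-0.6, 0.6, -0.3]
width: 59.9
[ 0.68651805  0.64272929  0.30633257  2.00863451 -0.87335058  1.37806429
  2.1088896 ]
```

```bash
J='' ; python3 -m jog '[{"x":0,"y":0,"z":0,"ax":0,"ay":0.75,"az":0,"grip":60},{"x":0,"y":0,"z":0,"ax":0,"ay":0.75,"az":0,"grip":60},{"x":0,"y":0,"z":0,"ax":0,"ay":0.75,"az":0,"grip":60},{"x":0,"y":0,"z":0,"ax":0,"ay":0.75,"az":0,"grip":60},{"x":0,"y":0,"z":0,"ax":0,"ay":0.75,"az":0,"grip":60}]'
python3 -m jog '[{"x":0,"y":0,"z":0,"ax":0,"ay":0.75,"az":0,"grip":60},{"x":0,"y":0,"z":0,"ax":0,"ay":0.75,"az":0,"grip":60},{"x":0,"y":0,"z":0,"ax":0,"ay":0.75,"az":0,"grip":60},{"x":0,"y":0,"z":0,"ax":0,"ay":0.75,"az":0,"grip":60},{"x":0,"y":0,"z":0,"ax":0,"ay":0.75,"az":0,"grip":60}]'
python3 -m jog '[{"x":0,"y":0,"z":0,"ax":0,"ay":0.75,"az":0,"grip":60},{"x":0,"y":0,"z":0,"ax":0,"ay":0.75,"az":0,"grip":60},{"x":0,"y":0,"z":0,"ax":0,"ay":0.75,"az":0,"grip":60},{"x":0,"y":0,"z":0,"ax":0,"ay":0.75,"az":0,"grip":60},{"x":0,"y":0,"z":0,"ax":0,"ay":0.75,"az":0,"grip":60}]'
sed -i 's/X=d\*np.sin(t)+u\*np.cos(t);/X=-(d*np.sin(t)+u*np.cos(t));/' h.py
python3 -c "
from h import *
plan([((392,-151,220),71.2,15)]);print(read_state()['qpos'])"
```

```text
clock: 3.6
eef_pos: [388.4, -161.5, 254.4]
tool_rot: [-0.652, -0.089, -0.259]
force: [0.5, 0.6, 0.1]
width: 60.2
clock: 4.1
eef_pos: [388.3, -161.4, 254.4]
tool_rot: [-0.757, 0.495, -0.748]
force: [0.5, -0.3, -0.8]
width: 59.9
clock: 4.6
eef_pos: [388.4, -161.4, 254.4]
tool_rot: [-1.336, 0.901, -1.6]
force: [-1.1, -0.2, 0.1]
width: 60.1
(392, -151, 220) [20.432, 29.558, -3.648, 0.037, 0.181, 0.386]
[ 0.38710181  0.77625866  0.80999968  2.01698732 -0.98324892  1.64814727
  0.08074003]
```

```bash
python3 -m jog '[{"x":20,"y":29,"z":-4,"ax":0.037,"ay":0.181,"az":0.386,"grip":60},{"x":20,"y":29,"z":-4,"ax":0.037,"ay":0.181,"az":0.386,"grip":60},{"x":20,"y":29,"z":-4,"ax":0.037,"ay":0.181,"az":0.386,"grip":60},{"x":20,"y":29,"z":-4,"ax":0.037,"ay":0.181,"az":0.386,"grip":60}]'
python3 - <<'E'
from h import *
plan([((392,-151,220),71.2,15)]);print(read_state()['qpos'])
p,r=cur();print(r.round(3))
for n in("side","top"):
    g=get_image(n);cv2.imwrite(f"pics/{n}1.png",g["color"][:,:,::-1])
E
```

```text
clock: 5.0
eef_pos: [390.8, -151.6, 217.8]
tool_rot: [-1.573, 1.312, -1.899]
force: [-0.5, -0.1, -0.5]
width: 59.9
(392, -151, 220) [-2.398, 0.396, 0.976, 0.002, -0.0, -0.003]
[ 0.5797538   1.04176738  0.62319914  1.97378222 -1.02670399  1.87132029
  0.10175842]
[[-0.083  0.31   0.947]
 [-0.242  0.916 -0.32 ]
 [-0.967 -0.256 -0.001]]
```

View pics/side1.png

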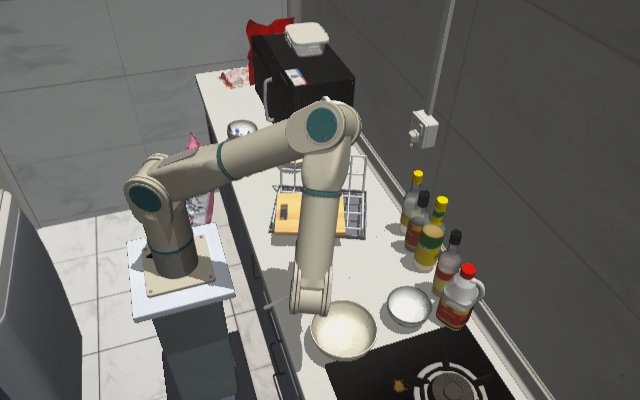

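View pics/top1.png

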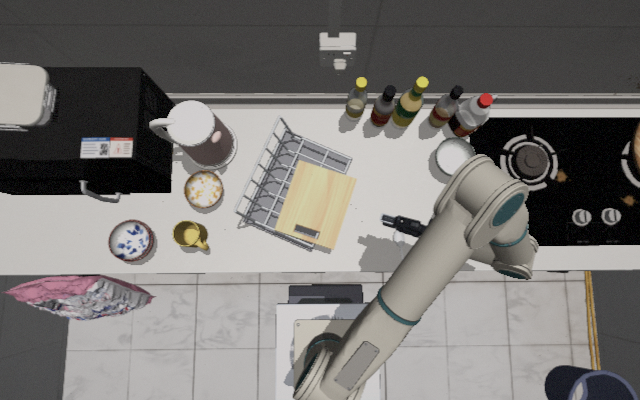

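```bash
python3 - <<'E'
from h import *
g=get_image("top");s=get_image("side")
def P(g):K,T=cam(g);return K@T[:3]
def tri(a,b):
    X=cv2.triangulatePoints(P(g),P(s),np.array(a,float),np.array(b,float));return (X[:3]/X[3]).ravel().round()
print("wrist",tri((512,262),(310,295)),"elbow",tri((497,195),(322,125)))
print("cream",ray(g,(468,222),75),"spoon",ray(g,(398,232),5))
print("wrist if", )
p,r=cur();print(p-r[:,1]*np.array(1)*200)
plan([((405,-112,90),71.2,15),((405,-112,63),71.2,15)])
E
```

```text
wrist [ 283. -458.  302.] elbow [ 380. -285.  634.]
cream [ 395.21001536 -432.44910141   75.        ] spoon [ 371.03669417 -229.81893044    5.        ]
wrist if
[ 329.9864323  -333.8399441   273.63246142]
(405, -112, 90) [116.276, 73.935, -0.705, 0.003, 0.008, 0.002]
(405, -112, 63) [26.08, 6.988, 0.0, 0.0, 0.0, 0.0]
```

```bash
python3 - <<'E'
from h import *
plan([((408,-106,120),71.2,22),((408,-106,63),71.2,22),((430.0,-39,63),71.2,22)])
E
```

```text
(408, -106, 120) [85.588, 72.534, 0.439, 0.002, 0.008, -0.12]
(408, -106, 63) [52.849, 21.353, 0.0, 0.0, 0.0, 0.0]
(430.0, -39, 63) [-26.416, 65.381, -0.766, 0.0, 0.0, 0.0]
```

```bash
python3 -m jog '[{"x":85,"y":72,"z":0,"ax":0,"ay":0.008,"az":-0.12,"grip":60},{"x":85,"y":72,"z":0,"ax":0,"ay":0.008,"az":-0.12,"grip":60},{"x":85,"y":72,"z":0,"ax":0,"ay":0.008,"az":-0.12,"grip":60},{"x":85,"y":72,"z":0,"ax":0,"ay":0.008,"az":-0.12,"grip":60}]'
python3 - <<'E'
from h import *
plan([((408,-106,64),71.2,22),((430.0,-39,64),71.2,22)]);print(read_state()['qpos'])
for n in("side","top"):
    g=get_image(n);cv2.imwrite(f"pics/{n}2.png",g["color"][:,:,::-1])
E
```

```text
clock: 5.6
eef_pos: [408.0, -104.2, 121.2]
tool_rot: [-1.572, 1.192, -1.896]
force: [-1.0, 0.6, 0.7]
width: 60.2
(408, -106, 64) [53.815, 19.548, 0.628, 0.004, 0.001, -0.005]
(430.0, -39, 64) [-26.416, 65.381, -0.766, 0.0, 0.0, 0.0]
[ 0.69216198  1.04869447  0.25718054  2.04802468 -1.09338025  1.41616483
  0.05327058]
```

View pics/side2.png

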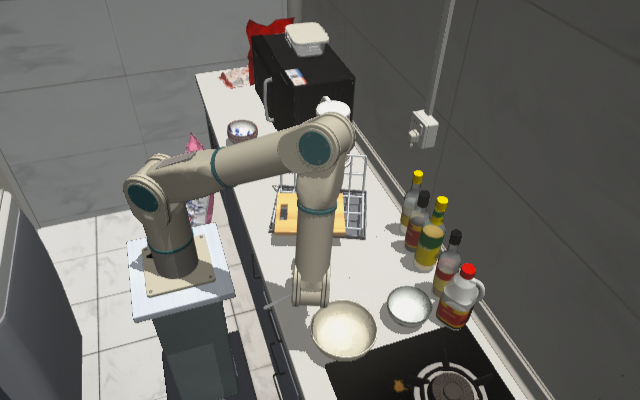

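View pics/top2.png

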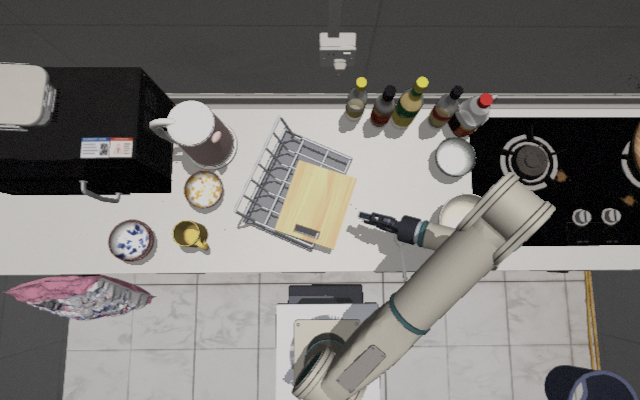

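```bash
python3 -m jog '[{"x":27,"y":10,"z":0,"ax":0,"ay":0,"az":0,"grip":60},{"x":54,"y":20,"z":0,"ax":0,"ay":0,"az":0,"grip":60},{"x":54,"y":20,"z":0,"ax":0,"ay":0,"az":0,"grip":60}]'
python3 - <<'E'
from h import *
plan([((430.0,-39,64),71.2,22)]);print(read_state()['qpos'])
for n in("side","top"):
    g=get_image(n);c=g["color"]
    c=c[100:350,200:440] if n=="side" else c[130:290,240:560]
    cv2.imwrite(f"pics/{n}3.png",cv2.resize(c,None,fx=2.4,fy=2.4)[:,:,::-1])
E
```

```text
clock: 6.0
eef_pos: [405.6, -109.0, 60.7]
tool_rot: [-1.584, 1.187, -1.912]
force: [-0.2, -0.1, 1.2]
width: 59.9
(430.0, -39, 64) [-30.775, 67.488, 0.554, 0.002, -0.005, -0.0]
[ 0.76773459  1.1518961   0.15419574  2.00557512 -1.09132831  1.30588889
  0.07526935]
```

View pics/side3.png

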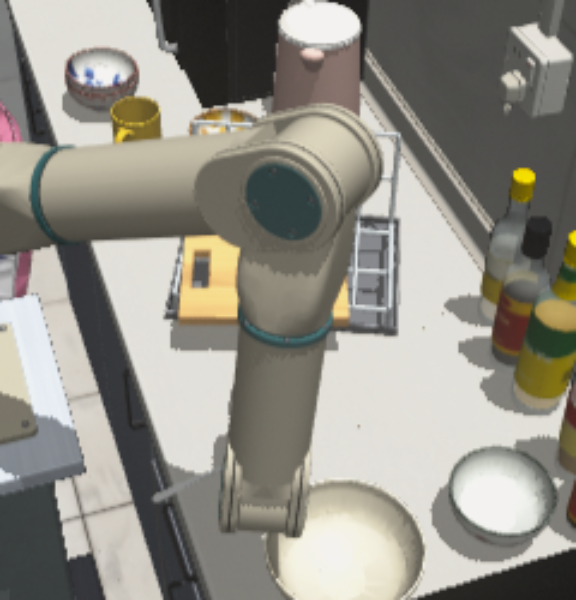

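View pics/top3.png

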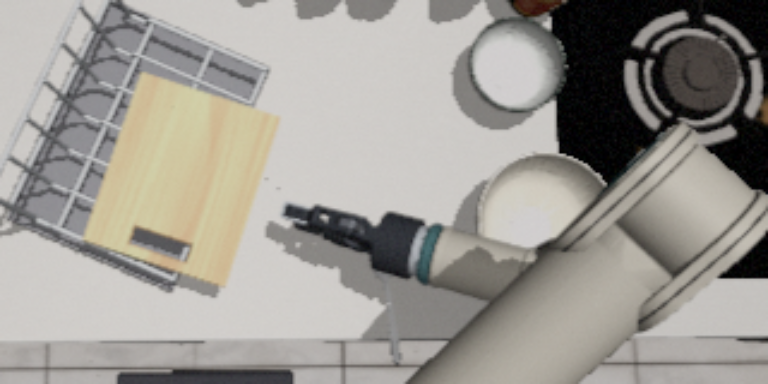

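```bash
python3 -m jog '[{"x":-15,"y":33,"z":0,"ax":0,"ay":0,"az":0,"grip":60},{"x":-29,"y":66,"z":0,"ax":0,"ay":0,"az":0,"grip":60},{"x":-30,"y":67,"z":0,"ax":0,"ay":0,"az":0,"grip":60}]'
python3 - <<'E'
from h import *
plan([((430.0,-39,64),71.2,22)]);print(read_state()['qpos'])
g=get_image("top");c=g["color"][130:290,240:460]
cv2.imwrite(f"pics/top4.png",cv2.resize(c,None,fx=3.5,fy=3.5)[:,:,::-1])
E
```

```text
clock: 6.4
eef_pos: [430.9, -33.0, 70.4]
tool_rot: [-1.57, 1.199, -1.892]
force: [-0.6, -0.5, -0.8]
width: 59.7
(430.0, -39, 64) [8.098, -3.246, 1.074, 0.006, 0.003, -0.012]
[ 0.89963501  1.14266277 -0.24504952  2.10281027 -1.09587097  0.95875591
 -0.02230383]
```

View pics/top4.png

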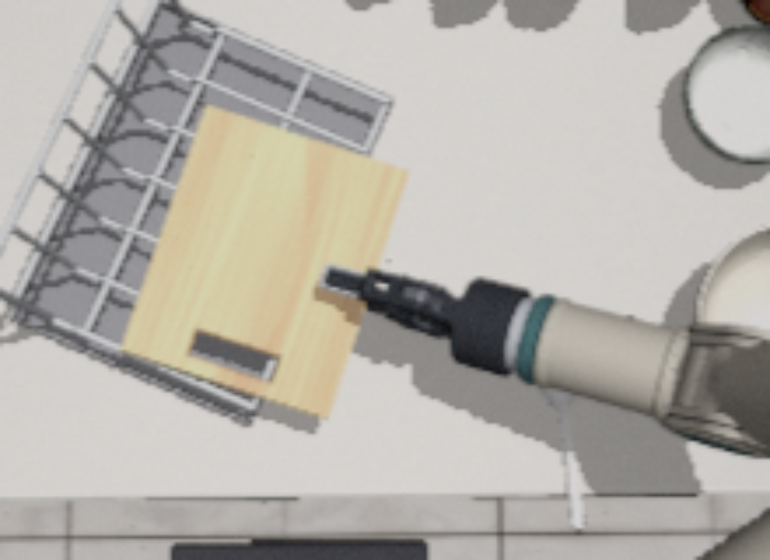

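```bash
python3 -m jog '[{"x":0,"y":0,"z":0,"ax":0,"ay":0,"az":0,"grip":34},{"x":-12,"y":-2,"z":0,"ax":0,"ay":0,"az":0,"grip":34},{"x":-25,"y":-5,"z":0,"ax":0,"ay":0,"az":0,"grip":30},{"x":-37,"y":-7,"z":0,"ax":0,"ay":0,"az":0,"grip":28},{"x":-48,"y":-9,"z":0,"ax":0,"ay":0,"az":0,"grip":26}]'
python3 - <<'E'
from h import *
plan([((430.0,-39,64),71.2,22)]);print(read_state()['qpos'])
for n in("side","top"):
    g=get_image(n);c=g["color"]
    c=c[100:350,200:440] if n=="side" else c[130:290,240:460]
    cv2.imwrite(f"pics/{n}5.png",cv2.resize(c,None,fx=2.4,fy=2.4)[:,:,::-1])
E
```

```text
clock: 6.95
eef_pos: [433.3, -28.9, 114.4]
tool_rot: [-1.578, 1.189, -1.905]
force: [1.2, 0.5, -2.6]
width: 26.4
(430.0, -39, 64) [50.699, 8.967, 0.293, 0.002, -0.002, -0.002]
[ 0.89973478  1.04594683 -0.26585325  2.1407832  -1.09578823  0.96998821
 -0.08761898]
```

View pics/side5.png

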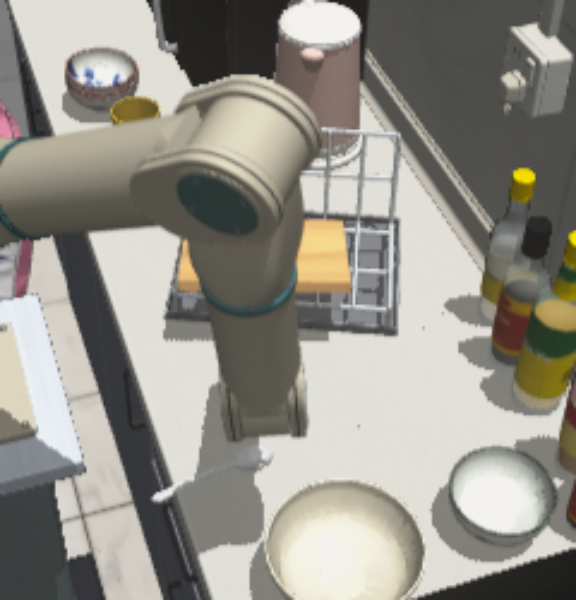

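View pics/top5.png

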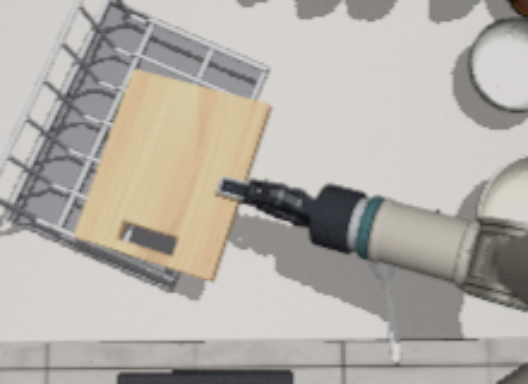

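```bash
python3 -m jog '[{"x":-3,"y":0,"z":0,"ax":0,"ay":0,"az":0,"grip":18},{"x":-5,"y":0,"z":0,"ax":0,"ay":0,"az":0,"grip":8},{"x":-5,"y":0,"z":0,"ax":0,"ay":0,"az":0,"grip":8},{"x":-5,"y":0,"z":0,"ax":0,"ay":0,"az":0,"grip":8}]'
python3 - <<'E'
from h import *
p,r=cur()
print(RT(71.2,22).round(3),r.round(3))
plan([((433,-29,240),71.2,30)])
E
```

```text
clock: 7.45
eef_pos: [433.9, -27.0, 118.3]
tool_rot: [-1.58, 1.192, -1.907]
force: [-0.4, -3.8, 1.9]
width: 14.8
[[-0.121  0.299  0.947]
 [-0.355  0.878 -0.322]
 [-0.927 -0.375  0.   ]] [[-0.122  0.298  0.947]
 [-0.349  0.88  -0.322]
 [-0.929 -0.37  -0.003]]
(433, -29, 240) [-112.263, -47.063, -0.676, 0.002, -0.003, -0.144]
```

```bash
python3 - <<'E'
from h import *
plan([((425,-45,270),69,60)])
E
python3 -m jog '[{"x":-25,"y":-12,"z":0,"ax":0,"ay":0,"az":0,"grip":8},{"x":-60,"y":-25,"z":0,"ax":0,"ay":0,"az":0,"grip":8},{"x":-100,"y":-42,"z":0,"ax":0,"ay":0,"az":0,"grip":8},{"x":-130,"y":-55,"z":0,"ax":0,"ay":0,"az":-0.1,"grip":8},{"x":-140,"y":-60,"z":0,"ax":0,"ay":0,"az":-0.2,"grip":8}]'
python3 - <<'E'
from h import *
plan([((425,-45,280),69,60),((425,-45,280),66.4,90)]);print(read_state()['qpos'])
E
```

```text
(425, -45, 270) [-133.564, -74.628, -3.206, 0.032, 0.023, -0.668]
clock: 7.95
eef_pos: [432.9, -31.7, 270.6]
tool_rot: [-1.574, 0.983, -1.902]
force: [-0.5, -0.6, -6.9]
width: 14.9
(425, -45, 280) [0.548, -17.791, -3.191, 0.028, 0.027, -0.459]
(425, -45, 280) [0.0, 0.0, 0.0, 0.012, 0.044, -0.524]
[ 0.81505752  0.57234246 -0.22699206  2.15620649 -0.97662181  1.05898948
 -0.51340718]
```

```bash
python3 -m jog '[{"x":0,"y":-18,"z":-3,"ax":0.028,"ay":0.027,"az":-0.46,"grip":8},{"x":0,"y":-18,"z":-3,"ax":0.028,"ay":0.027,"az":-0.46,"grip":8},{"x":0,"y":-18,"z":-3,"ax":0.028,"ay":0.027,"az":-0.46,"grip":8},{"x":0,"y":-18,"z":-3,"ax":0.028,"ay":0.027,"az":-0.46,"grip":8}]'
python3 - <<'E'
from h import *
plan([((425,-45,280),66.4,90)])
E
```

```text
clock: 8.35
eef_pos: [425.3, -40.2, 281.5]
tool_rot: [-1.568, 0.528, -1.925]
force: [-0.1, 1.2, -6.1]
width: 14.8
(425, -45, 280) [4.768, -1.05, 1.369, 0.013, 0.055, -0.528]
```

```bash
python3 -m jog '[{"x":5,"y":-1,"z":1,"ax":0.013,"ay":0.055,"az":-0.53,"grip":8},{"x":5,"y":-1,"z":1,"ax":0.013,"ay":0.055,"az":-0.53,"grip":8},{"x":5,"y":-1,"z":1,"ax":0.013,"ay":0.055,"az":-0.53,"grip":8},{"x":5,"y":-1,"z":1,"ax":0.013,"ay":0.055,"az":-0.53,"grip":8},{"x":5,"y":-1,"z":1,"ax":0.013,"ay":0.055,"az":-0.53,"grip":8}]'
python3 - <<'E'
from h import *
print(read_state()["qpos"])
plan([((425,-45,280),66.4,90)])
for n in("side","top"):
    g=get_image(n);c=g["color"]
    c=c[60:310,200:440] if n=="side" else c[110:290,220:460]
    cv2.imwrite(f"pics/{n}6.png",cv2.resize(c,None,fx=2.4,fy=2.4)[:,:,::-1])
E
```

```text
clock: 8.85
eef_pos: [424.0, -45.0, 276.4]
tool_rot: [-1.581, -0.001, -1.983]
force: [0.2, 0.9, -6.6]
width: 14.6
[-0.01218828  0.26938712  0.06817395  2.05095638 -0.02751784  0.83185801
 -1.9108322 ]
(425, -45, 280) [-0.376, -3.601, 0.912, 0.01, -0.0, 0.001]
```

View pics/side6.png

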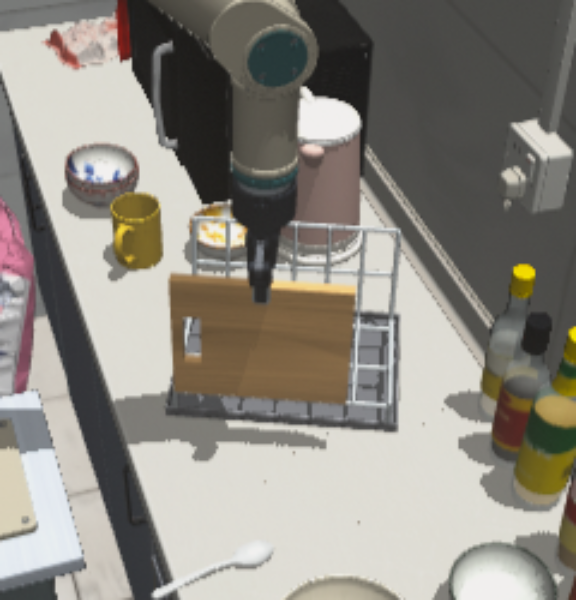

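View pics/top6.png

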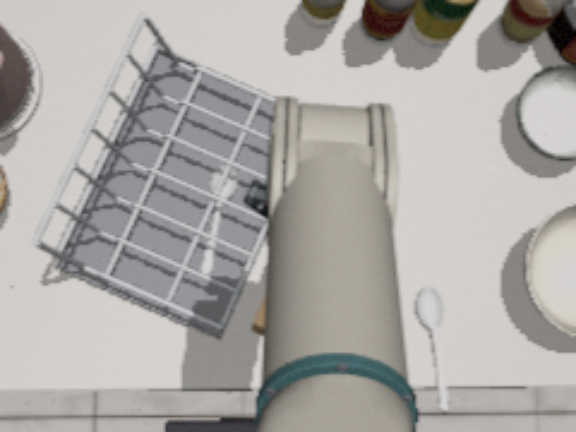

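```bash
python3 - <<'E'
from h import *
g=get_image("top");c=g["color"][112:256,230:345]
im=cv2.resize(c,None,fx=5,fy=4.16 if 0 else 5,interpolation=cv2.INTER_CUBIC)[:600]
O=np.array([506.,76]);yaw=np.radians(66.3);cc,sn=np.cos(yaw),np.sin(yaw)
def W(x,y,z):return [O[0]+cc*x-sn*y,O[1]+sn*x+cc*y,z]
im=im.copy()
for x,y,z in[(131,-150,175),(131,150,175),(-96,-150,55),(-96,150,55),(-100,165,16),(103,0,55),(73,0,55),(-96,0,55),(88,0,35)]:
    u,v=proj(g,W(x,y,z));cv2.drawMarker(im,(int((u-230+.5)*5),int((v-112+.5)*5)),(255,0,0),cv2.MARKER_CROSS,9,1)
cv2.imwrite("pics/rk.png",im[:,:,::-1])
E
```

```text
(no output)
```

View pics/rk.png

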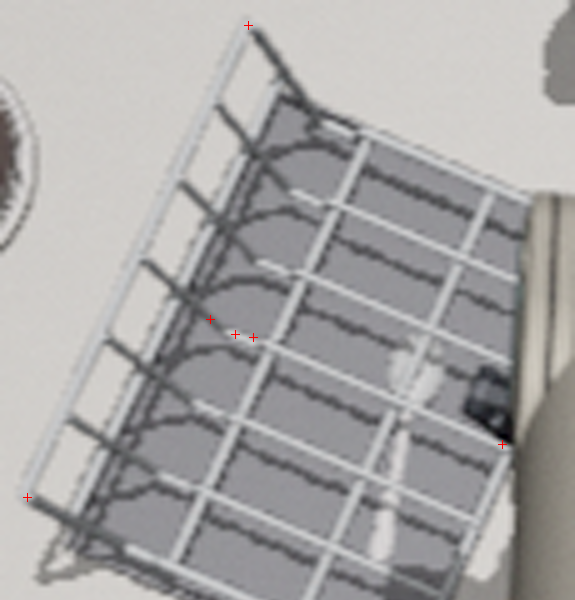

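```bash
python3 - <<'E'
from h import *
g=get_image("top");print("kettle base",ray(g,(208,146),5),ray(g,(193,124),190))
O=np.array([505.,75]);yaw=np.radians(66.3);cc,sn=np.cos(yaw),np.sin(yaw)
def W(x,y,z):return (O[0]+cc*x-sn*y,O[1]+sn*x+cc*y,z)
plan([(W(60,0,280),66.3,95),(W(117,0,275),66.3,100),(W(117,0,206),66.3,100)])
E
```

```text
kettle base [656.80400178 385.05141745   5.        ] [668.8810091  378.01981911 190.        ]
(np.float64(529.1168665993576), np.float64(129.93975560037364), 280) [-208.108, -3.169, 22.557, 0.009, -0.01, -0.087]
(np.float64(552.0278898687474), np.float64(182.13252342072866), 275) [-57.219, 0.013, -0.0, -0.0, 0.0, -0.087]
(np.float64(552.0278898687474), np.float64(182.13252342072866), 206) [-11.982, 67.952, 0.0, 0.0, 0.0, 0.0]
```

```bash
python3 -m jog '[{"x":-35,"y":-3,"z":4,"ax":0.009,"ay":-0.01,"az":-0.02,"grip":8},{"x":-75,"y":-3,"z":8,"ax":0.009,"ay":-0.01,"az":-0.04,"grip":8},{"x":-115,"y":-3,"z":13,"ax":0.009,"ay":-0.01,"az":-0.06,"grip":8},{"x":-155,"y":-3,"z":18,"ax":0.009,"ay":-0.01,"az":-0.087,"grip":8},{"x":-190,"y":-3,"z":22,"ax":0.009,"ay":-0.01,"az":-0.087,"grip":8}]'
python3 - <<'E'
from h import *
O=np.array([505.,75]);yaw=np.radians(66.3);cc,sn=np.cos(yaw),np.sin(yaw)
def W(x,y,z):return (O[0]+cc*x-sn*y,O[1]+sn*x+cc*y,z)
plan([(W(117,0,275),66.3,100)]);print(read_state()['qpos'])
E
```

```text
clock: 9.55
eef_pos: [523.2, 115.6, 280.2]
tool_rot: [-1.569, -0.086, -1.984]
force: [0.9, 0.2, -5.1]
width: 14.7
(np.float64(552.0278898687474), np.float64(182.13252342072866), 275) [-72.698, -1.088, -0.357, -0.002, 0.0, -0.088]
[-0.33815508  0.44732615  0.03904922  1.74622195  0.05874243  1.00439613
 -2.31947926]
```

```bash
python3 -m jog '[{"x":-30,"y":-1,"z":0,"ax":0,"ay":0,"az":-0.04,"grip":8},{"x":-55,"y":-1,"z":0,"ax":0,"ay":0,"az":-0.087,"grip":8},{"x":-73,"y":-1,"z":0,"ax":0,"ay":0,"az":-0.087,"grip":8},{"x":-73,"y":-1,"z":0,"ax":0,"ay":0,"az":-0.087,"grip":8}]'
python3 - <<'E'
from h import *
O=np.array([505.,75]);yaw=np.radians(66.3);cc,sn=np.cos(yaw),np.sin(yaw)
def W(x,y,z):return (O[0]+cc*x-sn*y,O[1]+sn*x+cc*y,z)
plan([(W(117,0,206),66.3,100)]);p,r=cur();print(p)
s=get_image("side");im=cv2.resize(s["color"][120:245,255:375],None,fx=4.8,fy=4.8,interpolation=cv2.INTER_CUBIC);cv2.imwrite("pics/s7.png",im[:,:,::-1])
g=get_image("top");im=cv2.resize(g["color"][110:260,225:365],None,fx=4,fy=4,interpolation=cv2.INTER_CUBIC);cv2.imwrite("pics/t7.png",im[:,:,::-1])
E
```

```text
clock: 9.95
eef_pos: [552.2, 183.7, 273.7]
tool_rot: [-1.571, -0.172, -1.981]
force: [-0.7, 0.3, -5.5]
width: 14.3
(np.float64(552.0278898687474), np.float64(182.13252342072866), 206) [-10.117, 66.963, 0.481, -0.001, 0.003, -0.003]
[552.15518794 183.67760697 273.7065315 ]
```

View pics/s7.png

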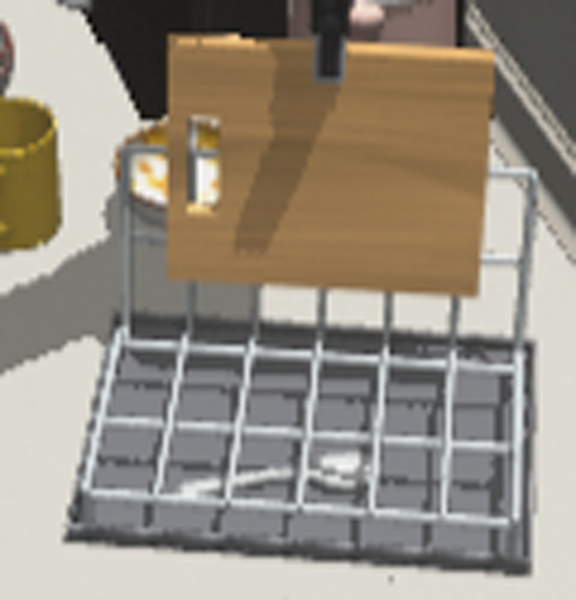

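View pics/t7.png

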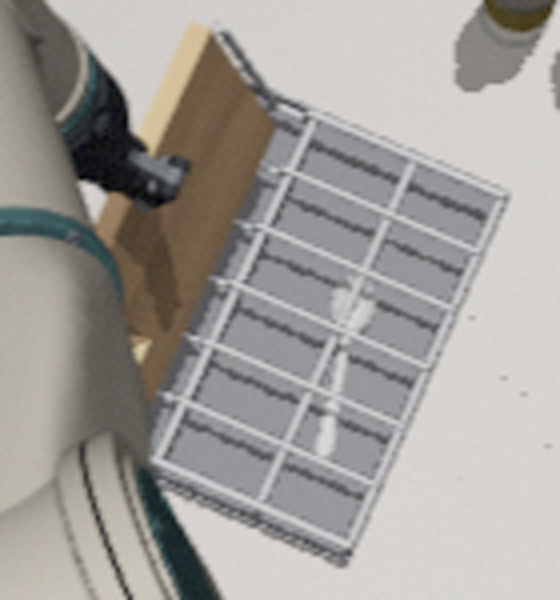

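```bash
python3 - <<'E'
from h import *
g=get_image("top");s=get_image("side")
T=lambda u,v,z:ray(g,(225+(u+.5)/4-.5,110+(v+.5)/4-.5),z)
S=lambda u,v,z:ray(s,(255+(u+.5)/4.8-.5,120+(v+.5)/4.8-.5),z)
def rk(p,O=np.array([505.,75]),yaw=np.radians(66.3)):
    d=p[:2]-O;c,sn=np.cos(yaw),np.sin(yaw);return np.round([c*d[0]+sn*d[1],-sn*d[0]+c*d[1],p[2]],1)
print("front corners top",rk(T(503,196,55)),rk(T(349,548,55)))
print("rear cross top",rk(T(312,120,55)),rk(T(160,460,55)))
print("front corners side",rk(S(86,491,55)),rk(S(516,521,55)))
print("rear cross side",rk(S(118,345,55)),rk(S(520,366,55)))
print("backtop side",rk(S(125,148,175)),rk(S(533,176,175)))
p,r=cur();L=169
bf=p+r[:,1]*L
print("board bottom centre by FK",rk(bf))
# front lower edge: +8 along tool x (front = +X tool since X=-(d..))
fl=bf+r[:,0]*8;print("front lower FK",rk(fl))
print("front lower top view",rk(T(275,124,fl[2])),rk(T(155,440,fl[2])))
print("front lower side view",rk(S(168,277,fl[2])),rk(S(476,296,fl[2])))
E
```

```text
front corners top [-101.3 -148.4   55. ] [-100.2  152.7   55. ]
rear cross top [  61.8 -145.    55. ] [ 59.9 148.4  55. ]
front corners side [-99.9 148.6  55. ] [-101.2 -150.9   55. ]
rear cross side [ 56.4 147.2  55. ] [  61.7 -152.3   55. ]
backtop side [140.  149.1 175. ] [ 135.8 -151.6  175. ]
board bottom centre by FK [ 84.3  -1.4 109. ]
front lower FK [ 76.4  -1.4 110.4]
front lower top view [  77.2 -116.8  110.4] [ 60.4 137.9 110.4]
front lower side view [ 72.3 110.5 110.4] [  72.6 -115.7  110.4]
```

```bash
python3 - <<'E'
from h import *
O=np.array([505.,75]);yaw=np.radians(66.3);cc,sn=np.cos(yaw),np.sin(yaw)
def rk(p):
    d=p[:2]-O;c,s=np.cos(yaw),np.sin(yaw);return np.round([c*d[0]+s*d[1],-s*d[0]+c*d[1],p[2]],1)
def W(x,y,z):return (O[0]+cc*x-sn*y,O[1]+sn*x+cc*y,z)
p,r=cur();print(p,rk(p),r.round(3),rk(p+169*r[:,1]))
plan([(W(117.5,0,230),66.3,100),(W(117.5,0,206),66.3,100)])
E
```

```text
[551.52978678 178.92616554 275.37671904] [113.9  -0.8 275.4] [[-0.398 -0.067  0.915]
 [-0.901 -0.162 -0.403]
 [ 0.175 -0.985  0.004]] [ 84.3  -1.4 109. ]
(np.float64(552.2288637570754), np.float64(182.5903547173984), 230) [-11.518, 44.037, -1.006, -0.003, -0.002, 0.001]
(np.float64(552.2288637570754), np.float64(182.5903547173984), 206) [-4.168, 23.635, 0.0, 0.0, 0.0, 0.0]
```

```bash
python3 -m jog '[{"x":-5,"y":15,"z":0,"ax":0,"ay":0,"az":0,"grip":8},{"x":-8,"y":30,"z":0,"ax":0,"ay":0,"az":0,"grip":8},{"x":-11,"y":44,"z":-1,"ax":0,"ay":0,"az":0,"grip":8},{"x":-11,"y":44,"z":-1,"ax":0,"ay":0,"az":0,"grip":8},{"x":-11,"y":44,"z":-1,"ax":0,"ay":0,"az":0,"grip":8}]'
cat >> h.py <<'E'
O=np.array([505.,75]);yaw=np.radians(66.3);cc,sn=np.cos(yaw),np.sin(yaw)
def rk(p):
    d=p[:2]-O;c,s=np.cos(yaw),np.sin(yaw);return np.round([c*d[0]+s*d[1],-s*d[0]+c*d[1],p[2]],1)
def W(x,y,z):return (O[0]+cc*x-sn*y,O[1]+sn*x+cc*y,z)
E
python3 - <<'E'
from h import *
s=get_image("side");im=cv2.resize(s["color"][120:245,255:375],None,fx=4.8,fy=4.8,interpolation=cv2.INTER_CUBIC);cv2.imwrite("pics/s8.png",im[:,:,::-1])
p,r=cur();print(p,rk(p),rk(p+169*r[:,1]))
plan([(W(117,0,206),66.3,100)])
E
```

```text
clock: 10.65
eef_pos: [552.3, 184.0, 230.9]
tool_rot: [-1.566, -0.175, -1.984]
force: [0.2, 0.0, -6.1]
width: 14.8
[552.71328757 184.52859084 231.40158506] [119.5   0.3 231.4] [90.3 -0.7 64.9]
(np.float64(552.0278898687474), np.float64(182.13252342072866), 206) [-1.958, 25.448, 0.182, -0.006, 0.0, -0.001]
```

View pics/s8.png

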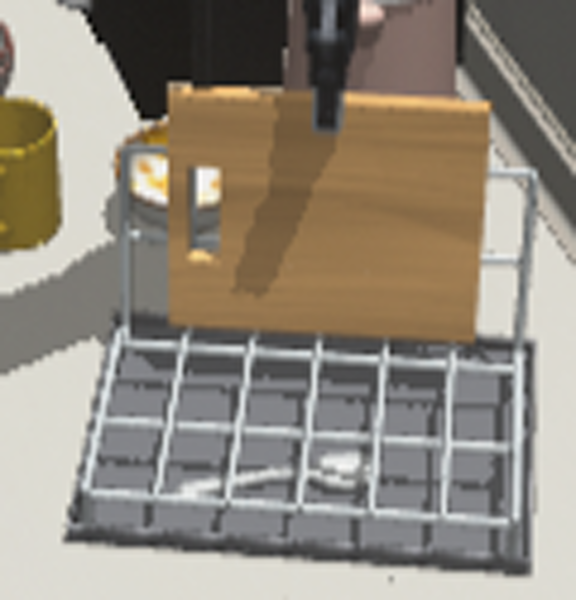

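```bash
python3 -m jog '[{"x":0,"y":8,"z":0,"ax":0,"ay":0,"az":0,"grip":8},{"x":-1,"y":15,"z":0,"ax":0,"ay":0,"az":0,"grip":8},{"x":-1,"y":15,"z":0,"ax":0,"ay":0,"az":0,"grip":8}]'
python3 - <<'E'
from h import *
s=get_image("side");im=cv2.resize(s["color"][120:245,255:375],None,fx=4.8,fy=4.8,interpolation=cv2.INTER_CUBIC);cv2.imwrite("pics/s9.png",im[:,:,::-1])
p,r=cur();print(p,rk(p),rk(p+169*r[:,1]),read_state()["force"])
plan([(W(117,0,206),66.3,100)])
E
```

```text
clock: 11.0
eef_pos: [550.7, 183.4, 214.5]
tool_rot: [-1.567, -0.176, -1.983]
force: [0.4, -0.6, -5.6]
width: 15.0
[551.04765353 183.65680229 214.97200979] [118.    1.5 215. ] [88.5  0.8 48.6] [-0.52290198 -0.92089517 -5.2477231 ]
(np.float64(552.0278898687474), np.float64(182.13252342072866), 206) [-0.579, 9.016, 1.471, -0.004, 0.002, 0.001]
```

View pics/s9.png

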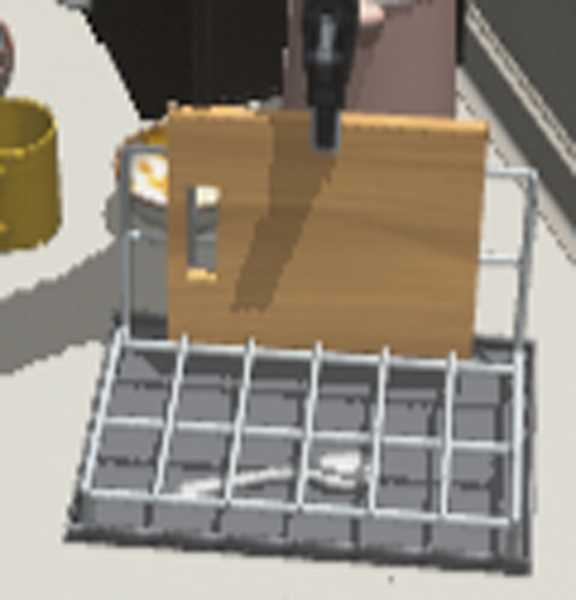

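```bash
python3 -m jog '[{"x":0,"y":4,"z":0,"ax":0,"ay":0,"az":0,"grip":8},{"x":0,"y":7,"z":0,"ax":0,"ay":0,"az":0,"grip":8},{"x":0,"y":9,"z":0,"ax":0,"ay":0,"az":0,"grip":8}]'
python3 -m jog '[{"x":0,"y":2,"z":0,"ax":0,"ay":0,"az":0,"grip":8},{"x":0,"y":2,"z":0,"ax":0,"ay":0,"az":0,"grip":8}]'
```

```text
clock: 11.35
eef_pos: [553.5, 184.1, 212.3]
tool_rot: [-1.56, -0.169, -1.983]
force: [-4.4, 2.8, 35.0]
width: 14.4
clock: 11.55
eef_pos: [554.0, 184.7, 212.0]
tool_rot: [-1.559, -0.167, -1.982]
force: [-4.3, 3.6, 32.9]
width: 14.8
```

```bash
python3 -m jog '[{"x":0,"y":-4,"z":0,"ax":0,"ay":0,"az":0,"grip":8},{"x":0,"y":-7,"z":0,"ax":0,"ay":0,"az":0,"grip":8},{"x":0,"y":-7,"z":0,"ax":0,"ay":0,"az":0,"grip":8}]'
python3 - <<'E'
from h import *
s=get_image("side");im=cv2.resize(s["color"][120:245,255:375],None,fx=4.8,fy=4.8,interpolation=cv2.INTER_CUBIC);cv2.imwrite("pics/s10.png",im[:,:,::-1])
g=get_image("top");im=cv2.resize(g["color"][110:260,225:365],None,fx=4,fy=4,interpolation=cv2.INTER_CUBIC);cv2.imwrite("pics/t10.png",im[:,:,::-1])
p,r=cur();print(p,rk(p),r.round(3).tolist(),read_state()["force"])
S=lambda u,v,z:ray(s,(255+(u+.5)/4.8-.5,120+(v+.5)/4.8-.5),z)
E
```

```text
clock: 11.85
eef_pos: [552.8, 183.5, 212.7]
tool_rot: [-1.563, -0.172, -1.983]
force: [2.8, 0.6, 4.5]
width: 14.7
[552.82489498 183.57523532 212.60644282] [ 1.186e+02 -1.000e-01  2.126e+02] [[-0.395, -0.062, 0.917], [-0.903, -0.16, -0.399], [0.172, -0.985, 0.008]] [ 1.90274544 -0.62348661  6.10090599]
```

View pics/s10.png

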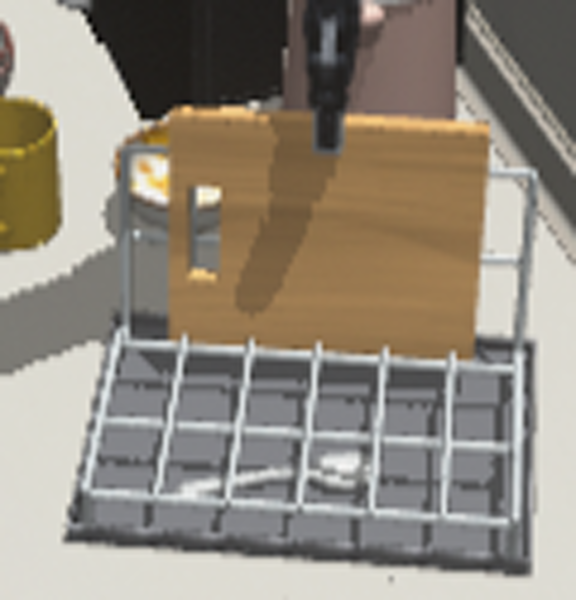

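View pics/t10.png

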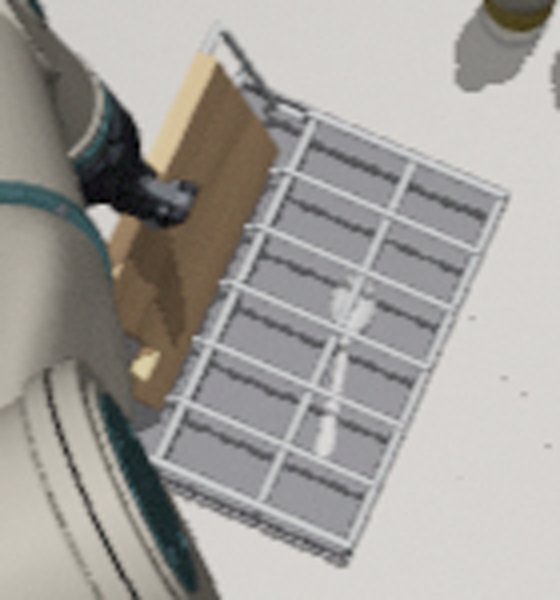

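```bash
python3 - <<'E'
from h import *
g=get_image("top");s=get_image("side")
def P(g):K,T=cam(g);return K@T[:3]
def tri(a,b):
    a=(225+(a[0]+.5)/4-.5,110+(a[1]+.5)/4-.5);b=(255+(b[0]+.5)/4.8-.5,120+(b[1]+.5)/4.8-.5)
    X=cv2.triangulatePoints(P(g),P(s),np.array(a),np.array(b));X=(X[:3]/X[3]).ravel();return X.round(1),rk(X)
print("top far front",tri((213,57),(488,132)))
print("bottom far front",tri((277,153),(474,356)))
print("deck front far", tri((503,196),(516,521)))
print("backrest top far", tri((218,27),(533,176)))
p,r=cur();print(rk(p))
E
```

```text
top far front (array([656.5, 133.5, 226.9]), array([ 114.5, -115.2,  226.9]))
bottom far front (array([642.4, 100.6,  45.9]), array([  78.7, -115.5,   45.9]))
deck front far (array([601.7, -77.8,  54.3]), array([-101. , -149.9,   54.3]))
backrest top far (array([696.3, 135.4, 177.4]), array([ 132.2, -150.9,  177.4]))
[ 1.186e+02 -2.000e-01  2.126e+02]
```

```bash
python3 -m jog '[{"x":0,"y":0,"z":0,"ax":0,"ay":0,"az":0,"grip":19},{"x":0,"y":0,"z":0,"ax":0,"ay":0,"az":0,"grip":24},{"x":0,"y":0,"z":0,"ax":0,"ay":0,"az":0,"grip":32},{"x":0,"y":0,"z":0,"ax":0,"ay":0,"az":0,"grip":38},{"x":0,"y":0,"z":0,"ax":0,"ay":0,"az":0,"grip":38}]'
python3 - <<'E'
from h import *
s=get_image("side");im=cv2.resize(s["color"][120:245,255:375],None,fx=4.8,fy=4.8,interpolation=cv2.INTER_CUBIC);cv2.imwrite("pics/s11.png",im[:,:,::-1])
g=get_image("top");im=cv2.resize(g["color"][110:260,225:365],None,fx=4,fy=4,interpolation=cv2.INTER_CUBIC);cv2.imwrite("pics/t11.png",im[:,:,::-1])
E
```

```text
clock: 12.55
eef_pos: [551.1, 183.1, 211.4]
tool_rot: [-1.566, -0.175, -1.983]
force: [0.0, -0.3, -0.5]
width: 38.2
```

View pics/s11.png

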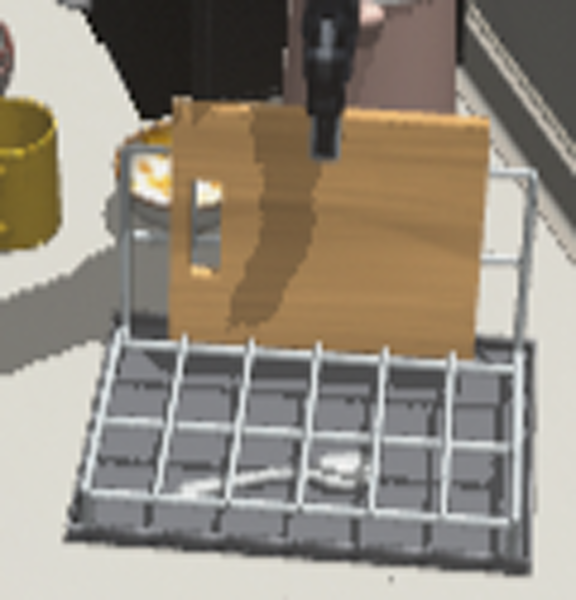

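View pics/t11.png

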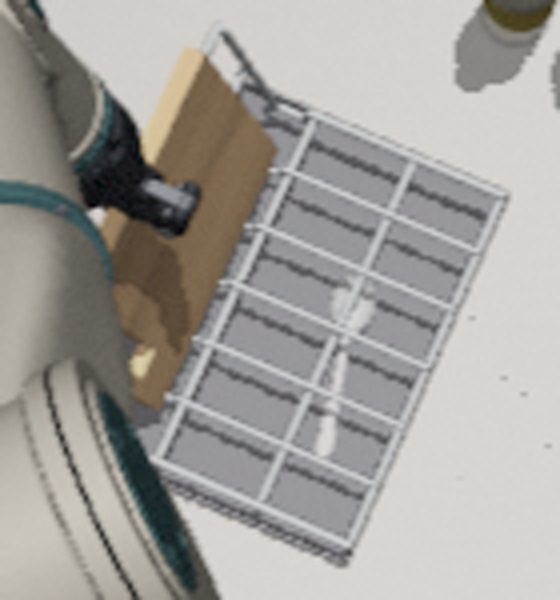

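```bash
python3 -m jog '[{"x":0,"y":-10,"z":0,"ax":0,"ay":0,"az":0,"grip":42},{"x":0,"y":-25,"z":0,"ax":0,"ay":0,"az":0,"grip":42},{"x":0,"y":-45,"z":0,"ax":0,"ay":0,"az":0,"grip":42},{"x":0,"y":-70,"z":0,"ax":0,"ay":0,"az":0,"grip":42},{"x":0,"y":-100,"z":0,"ax":0,"ay":0,"az":0,"grip":42}]'
python3 - <<'E'
from h import *
plan([((430,20,380),66.3,90)])
E
```

```text
clock: 13.15
eef_pos: [557.4, 199.3, 311.3]
tool_rot: [-1.566, -0.175, -1.983]
force: [1.0, 0.2, 1.0]
width: 41.6
(430, 20, 380) [224.014, -30.294, -44.838, -0.005, 0.002, 0.175]
```

Clear of the board (top 225, tips at 300). Move aside to see.

```bash
python3 -m jog '[{"x":0,"y":-50,"z":0,"ax":0,"ay":0,"az":0,"grip":42},{"x":50,"y":-70,"z":-10,"ax":0,"ay":0,"az":0,"grip":42},{"x":100,"y":-70,"z":-20,"ax":0,"ay":0,"az":0.1,"grip":42},{"x":160,"y":-60,"z":-30,"ax":0,"ay":0,"az":0.175,"grip":42},{"x":224,"y":-60,"z":-45,"ax":0,"ay":0,"az":0.175,"grip":42}]'
python3 -m jog '[{"x":150,"y":0,"z":0,"ax":0,"ay":0,"az":0,"grip":42},{"x":150,"y":0,"z":0,"ax":0,"ay":0,"az":0,"grip":42},{"x":150,"y":0,"z":0,"ax":0,"ay":0,"az":0,"grip":42},{"x":150,"y":0,"z":0,"ax":0,"ay":0,"az":0,"grip":42},{"x":150,"y":0,"z":0,"ax":0,"ay":0,"az":0,"grip":42}]'
python3 - <<'E'
from h import *
s=get_image("side");im=cv2.resize(s["color"][120:245,255:375],None,fx=4.8,fy=4.8,interpolation=cv2.INTER_CUBIC);cv2.imwrite("pics/s12.png",im[:,:,::-1])
cv2.imwrite("pics/side12.png",s["color"][:,:,::-1])
g=get_image("top");cv2.imwrite("pics/top12.png",g["color"][:,:,::-1])
im=cv2.resize(g["color"][110:260,225:365],None,fx=4,fy=4,interpolation=cv2.INTER_CUBIC);cv2.imwrite("pics/t12.png",im[:,:,::-1])
E
```

```text
clock: 13.65
eef_pos: [449.0, 47.1, 404.5]
tool_rot: [-1.564, 0.002, -1.986]
force: [0.8, -0.8, 0.3]
width: 41.8
clock: 14.15
eef_pos: [391.0, -87.3, 404.3]
tool_rot: [-1.564, 0.002, -1.985]
force: [0.2, 1.0, 0.1]
width: 42.2
```

View pics/s12.png

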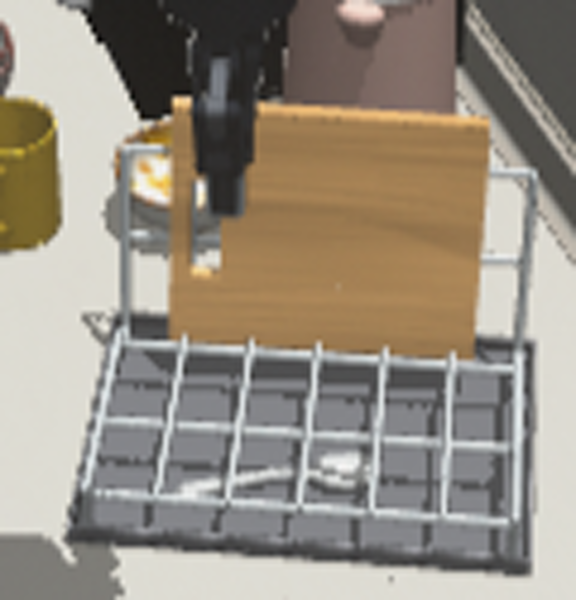

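View pics/t12.png

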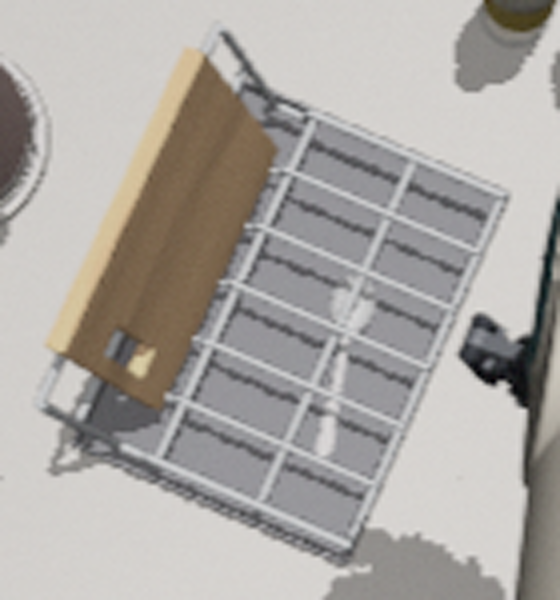

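View pics/top12.png

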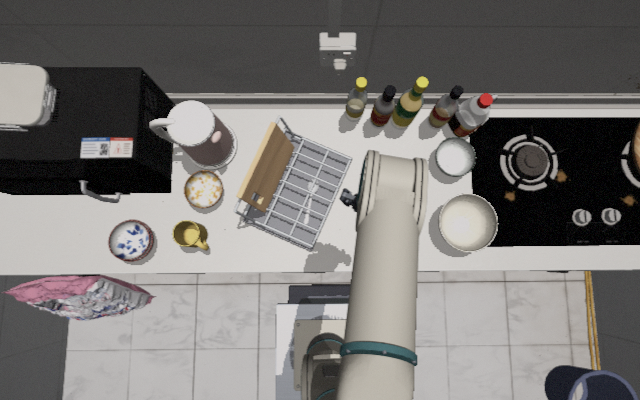

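```bash
python3 - <<'E'
from h import *
g=get_image("top");s=get_image("side")
def P(g):K,T=cam(g);return K@T[:3]
def tri(a,b):
    a=(225+(a[0]+.5)/4-.5,110+(a[1]+.5)/4-.5);b=(255+(b[0]+.5)/4.8-.5,120+(b[1]+.5)/4.8-.5)
    X=cv2.triangulatePoints(P(g),P(s),np.array(a),np.array(b));X=(X[:3]/X[3]).ravel();return rk(X)
A=tri((207,57),(488,126));B=tri((72,355),(173,107));C=tri((277,153),(474,356));D=tri((163,408),(170,338))
print(A,B,C,D);v=(B-A);print("len",np.linalg.norm(v),"ang",np.degrees(np.arctan2(v[0],v[1])))
v=D-C;print(np.linalg.norm(v),np.degrees(np.arctan2(v[0],v[1])));print("mid of front face approx",(A+B+C+D)/4,"lean",np.degrees(np.arctan2((A+B-C-D)[0],(A+B-C-D)[2])))
E
```

```text
[ 118.  -114.2  229.2] [114.7 110.7 231.9] [  78.7 -115.5   45.9] [ 75.6 110.6  48.5]
len 224.94041433232937 ang -0.8406514212185404
226.1361978985231 -0.7855187439081546
mid of front face approx [ 96.75   -2.1   138.875] lean 12.068078097978676
```

View pics/side12.png

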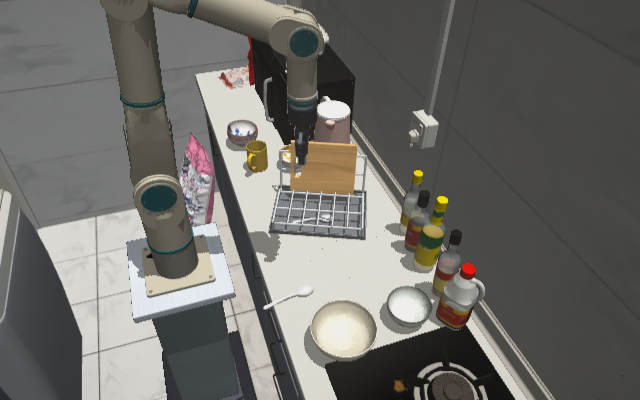

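```bash
python3 - <<'E'
from h import *
s=get_image("side");x0,y0,k=285,180,9
im=cv2.resize(s["color"][y0:y0+30,x0:x0+80],None,fx=k,fy=k,interpolation=cv2.INTER_NEAREST).copy()
def dr(x,z,col,y=None):
    a=[proj(s,W(x,yy,z)) for yy in(-112,110)]
    q=[(int((u-x0+.5)*k),int((v-y0+.5)*k)) for u,v in a];cv2.line(im,q[0],q[1],col,1)
dr(59,55,(0,0,255));dr(77,38,(255,0,0));dr(77,46,(0,255,0))
cv2.imwrite("pics/z1.png",im[:,:,::-1])
x0,y0,k=280,138,9
im=cv2.resize(s["color"][y0:y0+30,x0:x0+85],None,fx=k,fy=k,interpolation=cv2.INTER_NEAREST).copy()
dr(116.5,224,(255,0,0));dr(116.5,234,(0,255,0))
cv2.imwrite("pics/z2.png",im[:,:,::-1])
E
```

```text
(no output)
```

View pics/z1.png

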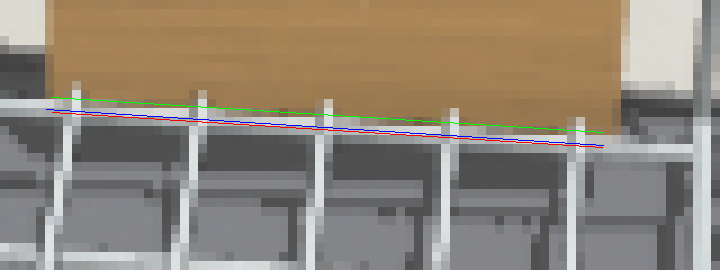

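View pics/z2.png

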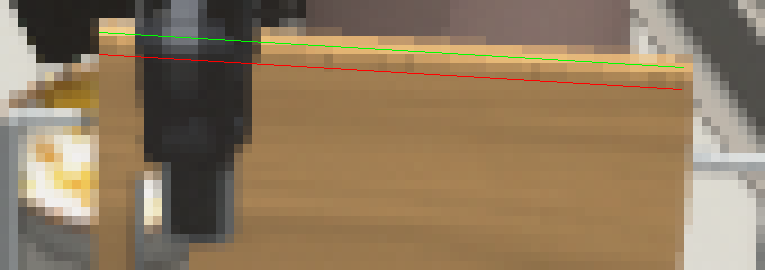

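```bash
python3 -c "
from cell import *
print(finish_job())"
```

```text
the job is handed in; nothing more can be done
None
```

I gripped the board by its overhanging long edge and tipped it up. I lowered it edge-first into the rack's groove, released it leaning back, and moved the arm clear before handing in at about 14 s. No verdict was reported.

The last checks from both cameras before hand-in:
- **Board:** it leans back about 12°, is parallel to the groove within 1°, and its middle sits about 2 mm off the rack's centre along y, about 100 mm behind it. It did not visibly move between release and the last pictures.
- **Rack and dishes:** the rack's front corner was at the same pixels as at the start, to within about a pixel. The dishes and the spoon showed no visible shift.
- **Robot:** it was touching nothing, and the highest force reading I saw was about 35 N, when the board met the groove floor.

One check disagreed. Triangulating straight from the pixels put the board's middle about 137 mm up, just under the 138 mm limit. The lower edge is hidden behind a cross wire, and the side camera reads about 6 mm high near the backrest. Corrected against the backrest's known height, the middle comes to about 130–134 mm, which fits a board standing on or within a few millimetres of the groove floor.

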